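# Clamp a jar in the wedge-locked jar holder

### The job

Stand the small red-lidded jar upright in the open bay of the wooden jar clamp, between the sliding bar and the V jaw, and let go of it. Then slide the red thumb wedge along its ramp until it jams the bar tight against the jar, firmly enough that it stays fast when you let go, but without forcing it: the jar is glass. Leave the tin, the pepper mill and the onion where they are.

Things in the scene. Friction and masses are not known exactly. Their poses are not given: they have to be found in the camera images.
- clamp: Pale wooden base of the jar clamp, fixed, 280 (x) by 210 (y) by 18 mm thick. Origin: centre of its underside, on the counter. +x: the way the wedge is driven home, roughly away from the robot; +y: the way the bar closes. On it from -y to +y: ramp, wedge, bar, bay for the jar, black V jaw. The jaw, 32 high, is fixed but set differently each time, so the wedge's end position is found only by feel.
- bay (a point): Point on the board's top (18 mm above the counter) where the jar's axis belongs, +-2 mm across; at (0, 21) in the clamp's frame, axes as the clamp's. The fully-back bar's face is 34.5 mm from it on the -y side; the bottom of the jaw's V is 35.5 to 48.5 mm from it on the +y side, its two faces slanting 15 degrees towards the bar, 56 mm long each. The bay is 9 to 22 mm wider than the jar.
- bar: Aluminium bar with rubber face, slides along the clamp's +y by up to 30 mm with 1.5 N of drag; starts 0 to 2 from its back end (y = -13.5 in the clamp's frame). Origin: middle of its jar-side face, level with the board's top; axes as the clamp's. Its upright jar-side plate is 130 long, 10 thick, 32 high; the low strip behind it, which the wedge rubs on, 260 long, 14 thick, 20 high.
- ramp: Brown wooden fence 270 long, 22 thick, 20 mm high, fixed on the board, turned +0.1974 rad (slope 1 in 5) from the clamp's x. Origin: middle of the face the wedge slides on, level with the board's top (18 above the counter). +x: along that face, the direction in which the wedge is pushed home; +y: out of the face, to the wedge and bar.
- wedge: Loose red wedge, 100 long, 20 high, 34 thick at the tail, 14 at the nose, standing on the board between ramp and bar, nose to the ramp's +x; starts 40 to 65 short of the ramp's middle. Origin: mid-length of its underside, 12 from the ramp-side face; axes as the ramp's. Push it along the ramp's +x: 50 to 150 mm of easy travel (under 6 N), then it jams and the force climbs steeply.
- tab (a point): Centre of the wedge's upright red thumb tab: 12 thick (along x), 24 wide, from 20 to 65 mm above the board's top; this point is 42 above the board's top, 60 above the counter. Axes as the ramp's. Once jammed, each newton of push gives about one of squeeze on the jar: a steady 10 to 18 N is right, under 8 is too loose; the glass takes at most 30 N. It then stays by friction.
- jar: Small amber glass spice jar, red screw lid, pale label with orange band; round, 60 mm diameter, 80 high, about 0.25 kg. Origin: centre of its underside, z up along its axis.
- tin: Red food tin with steel rims and a green band, 68 mm diameter, 100 high; a bystander. Origin: centre of its underside.
- mill: Wooden pepper mill, 52 mm diameter, 120 high; a bystander. Origin: centre of its underside.
- onion: Onion, 74 mm diameter, 80 high, standing on a dark slate board; a bystander. Origin: centre of its underside.
There are look-alikes about, which are no part of the job. Of the things that look like the jar, take the one that is nearest to the robot's base at the start.

How it is judged:
By the outcome, as a careful person would: the job done as asked, in the order asked, and still so for the second after the job is handed in, with the robot touching nothing.
It also fails if it takes over 61 s, if anything falls off the work surface, if the arm or the gripper's body presses on something with over 40 N, if the wrist force passes 120 N, or if a joint passes its speed limit or range.

### The arm

A 6-joint arm with a two-finger parallel gripper is mounted at the origin on the work surface. World frame = base frame: x ahead of the robot, y to its left, z up, the work surface at z = 0. Lengths are in mm, angles in rad, forces in N, time in s.
With the tool pointing down it reaches from about 400 to 925 mm from the base axis. Payload 12.5 kg.
Tool frame: the origin (TCP) lies midway between the tips of the shut fingers; the grasp point (between the pads) lies 19 mm behind it; z points along the fingers, y is the line along which they close (so a half turn about z gives the same grasp; the last joint's range is limited). The gripper opens to 95 mm and grips with 3 to 60 N. Pads are 20 mm wide; open, the fingers measure 119 mm over their backs; the gripper's body (75 mm by 180 mm) begins 59 mm behind the grasp point.
Start: joints at [1.158, 0.491, 1.559, -0, 1.092, -0.106], TCP at [188.739, 595.839, 214.661] pointing down, gripper open.
Joint ranges: [-3.1, 3.1], [-0.84, 2.19], [0.05, 2.79], [-1.13, 4.28], [0.06, 2.93], [-2.69, 2.69]. Speed limits (rad/s): [2.22, 2.22, 2.79, 3.14, 3.14, 3.14].

### API

Orientations are given as [roll, pitch, yaw] about the fixed x, y, z axes, in that order (R = Rz(yaw) Ry(pitch) Rx(roll)).
In Python, from cell import state, read_camera, job_done gives the robot as it stands.
- The arm moves only by the tool carry_out, never from a script. Its argument "moves" is a list of rows, each an object with "slide": the shift along the tool's x, y, z as a fraction of full scale, a list of three; "spin": the turn about the tool's z as a fraction of full scale. A call has 1 to 12 rows; each row shifts and turns the commanded pose from where the row before left it, along the tool's axes as they then stand; what a row does not reach is not made up. Full scale, the value 1, is 0.4 m for a shift and 30 degrees for a turn. A row lasts 1/12 s, in which the tool goes at most 41.7 mm and 7.16 degrees, less where a joint would pass 70% of its speed; a pose out of reach is approached as far as the arm can. A call with a number of a shift or a turn outside -1 to 1 is refused whole. A call with a gripper value outside its range is refused whole. "hand" is the closure, from 0 (fully open) to 1 (shut), set as the call begins (left out, the last holds). The fingers move at their own pace and stop on an object; the grip force is fixed at half the most. Time passes only in rows, so rows that do not move let the fingers close. It gives the time, the measured TCP pose, the force, the opening and the grip force at its end, in the units of the state.
- state(): the state, without advancing time (a new reading comes with each control period).
- read_camera(name): name is "scene" or "top" or "wrist"; returns a dict with "color" (384x512x3 uint8, red, green, blue), "K" (3x3 intrinsics, pixels), "R" (3x3) and "t" (3): a world point X has camera coordinates R X + t. Camera axes: x right, y down, z forward; pixel columns grow to the right and rows downward; lengths in mm; the calibration is good to about 2 mm. A picture is of the moment at which its call begins. There is no depth.
- job_done(): hands the job in; it is judged then, once.
The state is a dict: "t": time; "joints": joint angles; "qvel": joint speeds; "tau": joint torques, N m; "eef_pos": TCP position; "tcp_rot": TCP orientation; "ft_force": force on the tool from outside, world axes, zero at the start; "moment": the same for the moment, N m; "opening": opening from 0.0 (shut) to 1.0 (fully open); "grip_force": force on a finger pad.
Only numpy, scipy, OpenCV 4.12 (cv2) and the standard library are available. Lean on these libraries where they do the work, as an engineer would, in place of code of your own. Each camera call takes 0.05 s, during which the arm holds its last target. There are 200 camera calls.

## Working session

There is one attempt and no reset: what is moved stays moved. The work goes in short steps, Python scripts to look and compute and a tool call to move; the robot and the scene stay as the last step left them, time stands still between calls to the robot, and variables do not carry over. Pictures are saved under pics/ and viewed, at most 10 in all, crops included, and the job is handed in when it is done.

Besides the shell and the picture viewer there is one more tool, called after "Call:" as name(argument=value, ...), one argument or row to a line, values as JSON. carry_out: Moves the arm, as the interface text tells. Shift numbers are shares of 0.4 m and turn numbers shares of 30 degrees, none past 1 either way. Its arguments: {"type":"object","properties":{"moves":{"type":"array"},"hand":{"type":"number"}},"required":["moves"]}

```bash
mkdir -p pics; ls
cat > h.py <<'E'
import numpy as np, cv2
from cell import state, read_camera, job_done
def shot(name,fn=None):
    c=read_camera(name)
    if fn: cv2.imwrite('pics/'+fn,c['color'][:,:,::-1])
    np.savez('pics/'+name+'.npz',**c)
    return c
def ray(c,u,v,z):
    K,R,t=[np.array(c[k],float) for k in('K','R','t')]
    d=R.T@np.linalg.inv(K)@np.array([u,v,1.]); o=-R.T@t.reshape(3)
    return o+d*(z-o[2])/d[2]
def proj(c,X):
    p=np.array(c['K'])@(np.array(c['R'])@np.array(X,float)+np.array(c['t']).reshape(3)); return p[:2]/p[2]
E
python3 - <<'E'
from h import *
a=shot('top')['color'];b=shot('scene')['color']
cv2.imwrite('pics/a1.png',a[:,:,::-1]);cv2.imwrite('pics/b1.png',b[:,:,::-1])
for n in('top','scene'):
    c=np.load(f'pics/{n}.npz');print(n,-c['R'].T@c['t'],c['K'][0,0],c['R'][2])
print(state())
E
```

```text
pics
top [ 413.57097339   17.20300921 1023.19122972] 377.85720596480644 [ 0.11677539 -0.02501143 -0.99284336]
scene [1057.45262138  922.25547437  779.08689872] 439.6924958467461 [-0.40589007 -0.725644   -0.55560241]
{'t': 0.1, 'joints': array([ 1.15837188e+00,  4.91469695e-01,  1.55937081e+00,  8.60464270e-06,
        1.09164718e+00, -1.05583183e-01]), 'qvel': array([ 0.00022672, -0.0026369 , -0.00136088, -0.00055031, -0.00070638,
        0.00067902]), 'tau': array([ 1.96994348e-03, -6.13629270e+01, -2.58608419e+01,  6.93872804e-02,
        4.70431626e-02, -8.06372782e-05]), 'eef_pos': array([188.66952902, 595.6415348 , 214.14464636]), 'tcp_rot': array([-3.14070341e+00, -1.01914676e-04,  2.83474737e+00]), 'ft_force': array([ 0.19906573, -0.45150735,  0.09497467]), 'moment': array([0.00586961, 0.03089989, 0.05096217]), 'grip_force': 0.0, 'opening': 1.0028411067868153}
```

View pics/a1.png

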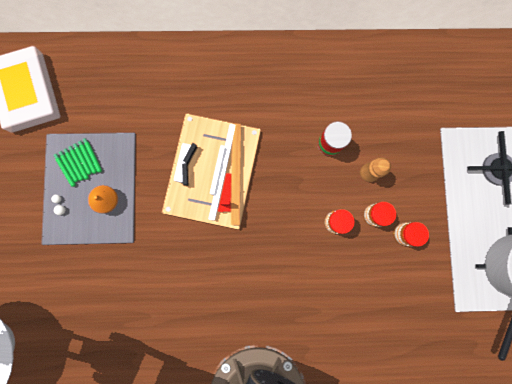

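View pics/b1.png

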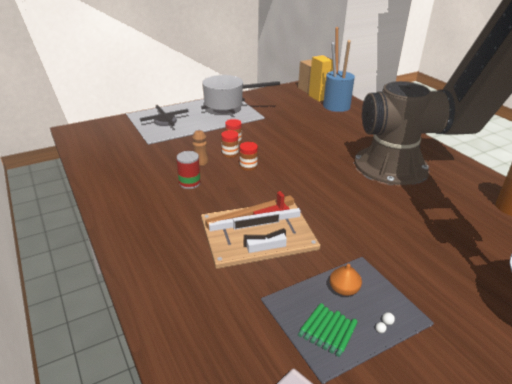

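Top view: three jar look-alikes with lids at (340,222), (381,214) and (415,234), and the clamp at about (212,172). The bay opens to the left of the bar, with the jaw at (186,165) and the wedge at (226,190). Next I'll measure, and enlarge the jars and the clamp.

Run:
```python
from h import *
c=np.load('pics/top.npz');im=c['color']
hsv=cv2.cvtColor(im,cv2.COLOR_RGB2HSV)
red=((hsv[...,0]<5)|(hsv[...,0]>174))&(hsv[...,1]>200)&(hsv[...,2]>130)
n,l,s,ct=cv2.connectedComponentsWithStats(red.astype(np.uint8))
for i in range(1,n):
    if s[i,4]>30:
        p=ray(c,*ct[i],80); print(ct[i].round(1),s[i],p.round(1),np.hypot(*p[:2]).round(1))
# board
w=cv2.inRange(hsv,(14,60,150),(28,170,255)); w[:, :150]=0; w[:,270:]=0; w[:100]=0;w[240:]=0
r=cv2.minAreaRect(cv2.findNonZero(w)); q=cv2.boxPoints(r);print(q)
P=np.array([ray(c,*x,18) for x in q]);print(P.round(1),P.mean(0),np.linalg.norm(np.diff(P,axis=0),axis=1))
j=cv2.resize(im[185:260,310:440],None,fx=6,fy=6,interpolation=cv2.INTER_CUBIC)[:, :,::-1]
k=cv2.resize(im[105:240,150:275],None,fx=4.4,fy=4.4,interpolation=cv2.INTER_CUBIC)[:, :,::-1]
cv2.imwrite('pics/j.png',j);cv2.imwrite('pics/k.png',k)
```

```text
[324.3 143.5] [321 135   9  16  56] [ 642.4 -183.7   80. ] 668.1
[225.6 194.5] [218 174  13  38 307] [515.4  70.1  80. ] 520.1
[383.2 213.5] [371 202  25  24 471] [ 460.3 -325.1   80. ] 563.5
[341.7 221.3] [330 210  25  24 461] [ 442.8 -219.2   80. ] 494.0
[415.7 233.9] [403 222  26  24 486] [ 407.7 -404.    80. ] 574.0
[[161.40466  212.76408 ]
 [183.17892  111.669304]
 [260.47025  128.31667 ]
 [238.69598  229.41144 ]]
[[476.4 243.7  18. ]
 [751.8 187.   18. ]
 [702.2 -23.5  18. ]
 [428.6  40.   18. ]] [589.74394456 111.80539282  18.        ] [281.18289521 216.21221063 280.93249067]
```

View pics/j.png

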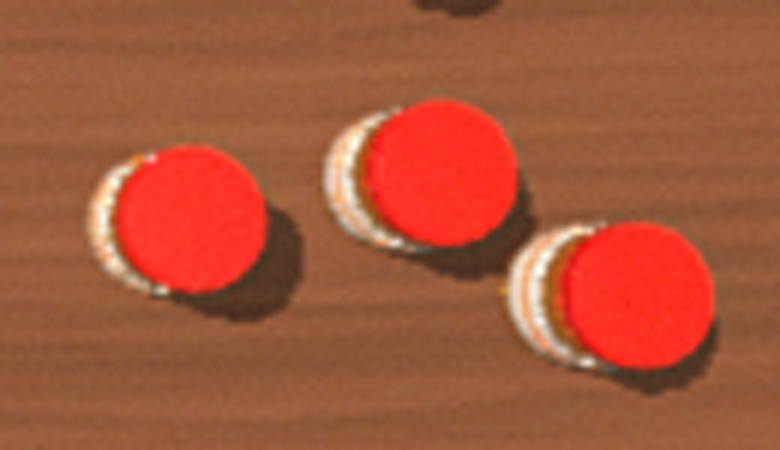

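View pics/k.png

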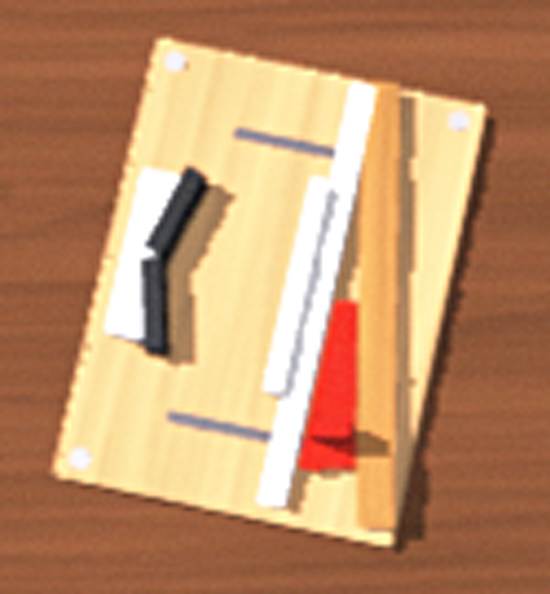

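The crop shows three identical jars, with lids at full-image (341,221), (383,213) and (416,234). The first is 494 mm from the base, against 563 and 574, so that's the one meant: jar ≈ (443,-219). In the clamp crop the bar is fully back, the wedge is near the robot end, and the bay is empty. Clamp yaw is about -0.21. I'll turn the tool so its x lies along clamp +y.

Call:
carry_out(
  moves=[
    {"slide": [0,0,0],"spin": 0.235},
    {"slide": [0,0,0],"spin": 0.235},
    {"slide": [0,0,0],"spin": 0.235},
    {"slide": [0,0,0],"spin": 0.235},
    {"slide": [0,0,0],"spin": 0.235},
    {"slide": [0,0,0],"spin": 0.235},
    {"slide": [0,0,0],"spin": 0.235},
    {"slide": [0,0,0],"spin": 0.235},
    {"slide": [0,0,0],"spin": 0.235},
    {"slide": [0,0,0],"spin": 0.235},
    {"slide": [0,0,0],"spin": 0.235},
    {"slide": [0,0,0],"spin": 0.235},
  ],
  hand=0,
)

```text
t: 1.1
eef_pos: [188.6, 595.7, 214.3]
tcp_rot: [-3.141, 0.001, 1.352]
ft_force: [1.2, -0.3, 0.2]
opening: 0.998
grip_force: 0.0
```

Call:
carry_out(
  moves=[
    {"slide": [-0.07,0.074,-0.01]},
    {"slide": [-0.07,0.074,-0.01]},
    {"slide": [-0.07,0.074,-0.01]},
    {"slide": [-0.07,0.074,-0.01]},
    {"slide": [-0.07,0.074,-0.01]},
    {"slide": [-0.07,0.074,-0.01]},
    {"slide": [-0.07,0.074,-0.01]},
    {"slide": [-0.07,0.074,-0.01]},
    {"slide": [-0.07,0.074,-0.01]},
    {"slide": [-0.07,0.074,-0.01]},
    {"slide": [-0.07,0.074,-0.01]},
    {"slide": [-0.07,0.074,-0.01]},
  ],
)

```text
$.moves[0]: bad value
```

Run:
```python
from h import *
c=shot('wrist','w1.png')
s=state();print(s['t'],s['eef_pos'],s['tcp_rot'],s['ft_force'])
for X in [(589.7,111.8,18),(594,132,18)]: print(proj(c,X))
```

```text
1.15 [188.65164752 595.68746278 214.3164916 ] [-3.14146836e+00  5.97641591e-04  1.34302260e+00] [ 0.61784424  0.15394106 -0.22542227]
[536.174162   389.91583928]
[539.17845113 380.61638494]
```

View pics/w1.png

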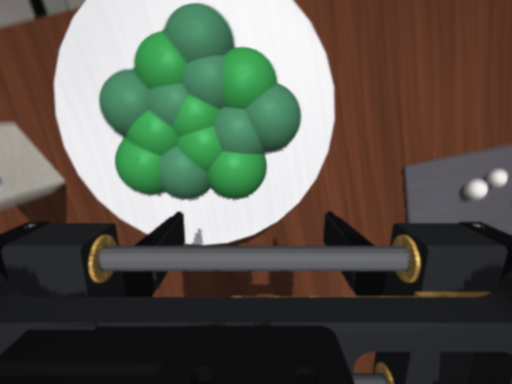

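The wrist view shows only the plate of balls, because that move was refused (a row needs "spin"). I'll repeat it with spin included.

Call:
carry_out(
  moves=[
    {"slide": [-0.07,0.074,-0.01],"spin": 0},
    {"slide": [-0.07,0.074,-0.01],"spin": 0},
    {"slide": [-0.07,0.074,-0.01],"spin": 0},
    {"slide": [-0.07,0.074,-0.01],"spin": 0},
    {"slide": [-0.07,0.074,-0.01],"spin": 0},
    {"slide": [-0.07,0.074,-0.01],"spin": 0},
    {"slide": [-0.07,0.074,-0.01],"spin": 0},
    {"slide": [-0.07,0.074,-0.01],"spin": 0},
    {"slide": [-0.07,0.074,-0.01],"spin": 0},
    {"slide": [-0.07,0.074,-0.01],"spin": 0},
    {"slide": [-0.07,0.074,-0.01],"spin": 0},
    {"slide": [-0.07,0.074,-0.01],"spin": 0},
  ],
)

```text
t: 2.15
eef_pos: [465.7, 190.6, 262.8]
tcp_rot: [-3.142, -0.0, 1.362]
ft_force: [1.2, 1.0, 0.6]
opening: 1.006
grip_force: 0.0
```

Call:
carry_out(
  moves=[
    {"slide": [-0.06,0.053,-0.04],"spin": 0},
    {"slide": [-0.06,0.053,-0.04],"spin": 0},
    {"slide": [-0.06,0.053,-0.04],"spin": 0},
    {"slide": [-0.06,0.053,-0.04],"spin": 0},
    {"slide": [-0.06,0.053,-0.04],"spin": 0},
    {"slide": [-0.06,0.053,-0.04],"spin": 0},
    {"slide": [0,0,0],"spin": 0},
  ],
)

```text
t: 2.73
eef_pos: [561.6, 20.8, 360.8]
tcp_rot: [3.138, 0.0, 1.358]
ft_force: [0.3, 0.8, 0.4]
opening: 1.003
grip_force: 0.0
```

Run:
```python
from h import *
c=shot('wrist','w2.png')
s=state();print(s['t'],s['eef_pos'],s['tcp_rot'],s['ft_force'])
for X in [(589.7,111.8,18),(594,132,18)]: print(proj(c,X))
```

```text
2.7833 [560.17873105  22.69027727 359.23319851] [ 3.14005638e+00 -1.35453629e-04  1.35796166e+00] [-0.44245232  0.78344175  0.06327452]
[257.8982166  109.03460851]
[257.90912281  97.24018264]
```

View pics/w2.png

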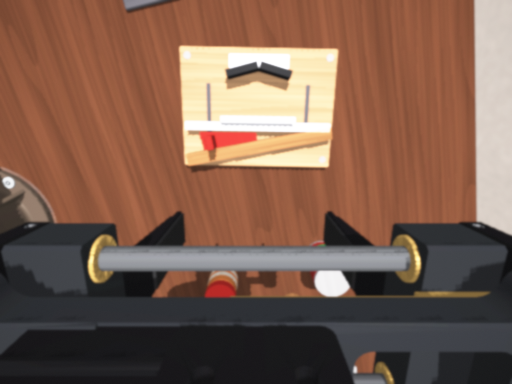

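The wrist view shows the whole clamp: board corners near (179,46), (338,49), (328,168) and (186,165), jaw at (259,70), bar along row 127, wedge at (228,140). I'll measure from this.

Run:
```python
from h import *
for n,box in(('wrist',(30,180,165,350)),('top',(100,240,150,270))):
    c=np.load(f'pics/{n}.npz');im=c['color'];hsv=cv2.cvtColor(im,cv2.COLOR_RGB2HSV)
    wood=(hsv[...,2]>150)|((im.max(2)<70)) ; m=np.zeros(wood.shape,np.uint8)
    a,b,l,r=box
    m[a:b,l:r]=wood[a:b,l:r]
    m=cv2.morphologyEx(m,cv2.MORPH_CLOSE,np.ones((9,9)));m=cv2.morphologyEx(m,cv2.MORPH_OPEN,np.ones((15,15)))
    ct=max(cv2.findContours(m,0,2)[0],key=cv2.contourArea)
    q=cv2.approxPolyDP(cv2.convexHull(ct),8,True)[:,0]
    P=np.array([ray(c,*x,18) for x in q.astype(float)]);print(n,q.tolist(),P.round(1).tolist(),P.mean(0).round(1))
    if len(P)==4:
        d=np.roll(P,-1,0)-P; print(np.linalg.norm(d,axis=1).round(1),np.arctan2(d[:,1],d[:,0]).round(3))
```

```text
wrist [[349, 30], [349, 176], [199, 179], [174, 165], [165, 55], [181, 30]] [[770.8, 206.6, 18.0], [738.8, -49.4, 18.0], [449.0, 7.2, 18.0], [408.8, 44.3, 18.0], [448.6, 235.4, 18.0], [487.0, 267.5, 18.0]] [550.5 118.6  18. ]
top [[269, 100], [269, 239], [150, 238], [150, 100]] [[782.1, -48.7, 18.0], [401.8, -39.6, 18.0], [410.7, 272.8, 18.0], [785.9, 277.6, 18.0]] [595.1 115.5  18. ]
[380.4 312.5 375.2 326.3] [ 3.118  1.542  0.013 -1.582]
```

Run:
```python
from h import *
for n,box in(('wrist',(30,180,165,350)),('top',(100,240,150,270))):
    c=np.load(f'pics/{n}.npz');im=c['color'];hsv=cv2.cvtColor(im,cv2.COLOR_RGB2HSV)
    w=cv2.inRange(hsv,(15,50,130),(30,180,255)); m=np.zeros(w.shape,np.uint8)
    a,b,l,r=box; m[a:b,l:r]=w[a:b,l:r]; m=cv2.morphologyEx(m,cv2.MORPH_OPEN,np.ones((2,2)))
    h=cv2.convexHull(cv2.findNonZero(m)); q=cv2.approxPolyDP(h,6,True)[:,0]
    P=np.array([ray(c,*x,18) for x in q.astype(float)]);print(n,q.tolist(),P.round(1).tolist(),P.mean(0).round(1))
    if len(P)==4:
        d=np.roll(P,-1,0)-P; print(np.linalg.norm(d,axis=1).round(1),np.arctan2(d[:,1],d[:,0]).round(3))
```

```text
wrist [[338, 51], [328, 167], [186, 164], [181, 47]] [[747.8, 177.7, 18.0], [701.0, -22.9, 18.0], [432.1, 41.3, 18.0], [479.7, 241.8, 18.0]] [590.1 109.5  18. ]
[206.  276.4 206.1 275.7] [-1.8    2.907  1.338 -0.235]
top [[260, 130], [240, 229], [163, 212], [187, 115]] [[697.5, -22.1, 18.0], [429.6, 36.6, 18.0], [478.3, 239.5, 18.0], [742.3, 176.6, 18.0]] [586.9 107.6  18. ]
[274.3 208.7 271.3 203.6] [ 2.926  1.335 -0.234 -1.792]
```

Call:
carry_out(
  moves=[
    {"slide": [-0.07,-0.017,0.04],"spin": 0.036},
    {"slide": [-0.07,-0.017,0.04],"spin": 0},
    {"slide": [-0.07,-0.017,0.04],"spin": 0},
    {"slide": [-0.07,-0.017,0.04],"spin": 0},
    {"slide": [-0.07,-0.017,0.04],"spin": 0},
    {"slide": [-0.07,-0.017,0.04],"spin": 0},
    {"slide": [-0.07,-0.017,0.04],"spin": 0},
    {"slide": [-0.07,-0.017,0.04],"spin": 0},
    {"slide": [-0.07,-0.017,0.04],"spin": 0},
    {"slide": [0,0,0],"spin": 0},
    {"slide": [0,0,0],"spin": 0},
  ],
)

```text
t: 3.7
eef_pos: [441.2, -206.4, 213.7]
tcp_rot: [-3.139, -0.001, 1.339]
ft_force: [1.0, 0.9, 0.4]
opening: 0.998
grip_force: 0.0
```

Run:
```python
from h import *
s=state();print(s['eef_pos'],s['tcp_rot'])
c=shot('scene');im=c['color'];hsv=cv2.cvtColor(im,cv2.COLOR_RGB2HSV)
m=(((hsv[...,0]<5)|(hsv[...,0]>174))&(hsv[...,1]>190)&(hsv[...,2]>110)).astype(np.uint8)
n,l,st,ct=cv2.connectedComponentsWithStats(m)
for i in range(1,n):
    if st[i,4]>25: print(ct[i].round(1),st[i],ray(c,*ct[i],78).round(1))
print(proj(c,(443,-219,80)))
w=shot('wrist','w3.png');print(proj(w,(443,-219,80)))
import math
y=s['tcp_rot'][2];d=np.array([443,-219])-s['eef_pos'][:2]
print('tool',d@[math.cos(y),math.sin(y)],d@[math.sin(y),-math.cos(y)])
```

```text
[ 441.23097428 -206.40064442  213.65148746] [-3.13930244e+00 -1.16079759e-03  1.33921208e+00]
[248.5 147.5] [240 142  17  12 159] [ 444.7 -213.7   78. ]
[248.18031686 146.14504458]
[257.77156912 194.67526706]
tool -11.85697683478424 4.61360089691332
```

View pics/w3.png

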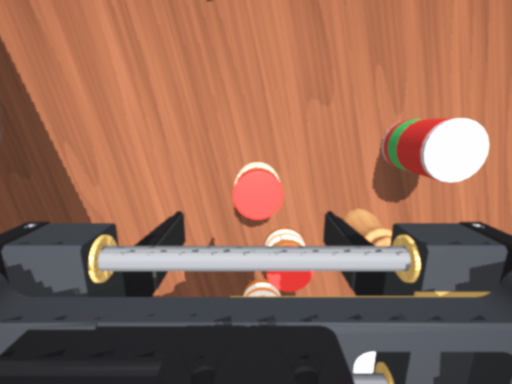

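The wrist view shows the chosen jar's lid at (258,194), right where predicted. The tin is off to the right at (455,150), and the other jars are behind the fingers. I'll shift and go down.

Call:
carry_out(
  moves=[
    {"slide": [-0.03,0.0115,0.03],"spin": 0},
    {"slide": [0,0,0.06],"spin": 0},
    {"slide": [0,0,0.07],"spin": 0},
    {"slide": [0,0,0.07],"spin": 0},
    {"slide": [0,0,0.07],"spin": 0},
    {"slide": [0,0,0.07],"spin": 0},
    {"slide": [0,0,0.05],"spin": 0},
    {"slide": [0,0,0.017],"spin": 0},
    {"slide": [0,0,0],"spin": 0},
    {"slide": [0,0,0],"spin": 0},
  ],
)

```text
t: 4.63
eef_pos: [444.4, -219.3, 40.1]
tcp_rot: [3.141, 0.0, 1.34]
ft_force: [0.5, -0.7, 1.0]
opening: 0.998
grip_force: 0.0
```

Call:
carry_out(
  moves=[
    {"slide": [0,0,0],"spin": 0},
    {"slide": [0,0,0],"spin": 0},
    {"slide": [0,0,0],"spin": 0},
    {"slide": [0,0,0],"spin": 0},
    {"slide": [0,0,0],"spin": 0},
    {"slide": [0,0,0],"spin": 0},
    {"slide": [0,0,0],"spin": 0},
    {"slide": [0,0,0],"spin": 0},
  ],
  hand=1,
)

```text
t: 5.3
eef_pos: [443.8, -219.3, 40.0]
tcp_rot: [-3.142, -0.0, 1.339]
ft_force: [-3.1, 0.9, 5.2]
opening: 0.628
grip_force: 30.0
```

Call:
carry_out(
  moves=[
    {"slide": [0,0,-0.05],"spin": 0},
    {"slide": [0,0,-0.08],"spin": 0},
    {"slide": [0,0,-0.08],"spin": 0},
    {"slide": [0,0,-0.07],"spin": 0},
    {"slide": [0.04,0.01,0],"spin": 0},
    {"slide": [0.08,0.02,0],"spin": 0},
    {"slide": [0.08,0.02,0],"spin": 0},
    {"slide": [0.08,0.02,0],"spin": 0},
    {"slide": [0.08,0.02,0],"spin": 0},
    {"slide": [0.08,0.02,0],"spin": 0},
    {"slide": [0.08,0.02,0],"spin": 0},
    {"slide": [0.08,0.02,0],"spin": 0},
  ],
)

```text
t: 6.3
eef_pos: [557.6, 2.2, 151.4]
tcp_rot: [-3.141, 0.0, 1.339]
ft_force: [0.2, -0.6, -2.5]
opening: 0.628
grip_force: 30.0
```

Call:
carry_out(
  moves=[
    {"slide": [0.05,0.013,0],"spin": 0},
    {"slide": [0,0,0],"spin": 0},
    {"slide": [0,0,0],"spin": 0},
  ],
)

```text
t: 6.55
eef_pos: [566.7, 19.7, 151.1]
tcp_rot: [-3.14, 0.0, 1.341]
ft_force: [-0.2, -0.3, -4.2]
opening: 0.63
grip_force: 30.0
```

Run:
```python
from h import *
s=state();print(s['t'],s['eef_pos'],s['tcp_rot'],s['ft_force'],s['opening'])
w=shot('wrist','w4.png');shot('top')
C=np.array([590.5,109.5]);a=-.232;ex=np.array([np.cos(a),np.sin(a)]);ey=np.array([-ex[1],ex[0]])
for nm,x,y,z in(('bay',0,21,18),('barfaceL',-65,-13.5,50),('barR',65,-13.5,50),('V0',0,56.5,50),('V1',0,69.5,50)):
    print(nm,proj(w,[*(C+x*ex+y*ey),z]).round(1))
```

```text
6.55 [566.74676143  19.72329448 151.1219378 ] [-3.14034385e+00  1.52733632e-04  1.34142627e+00] [-0.23882817 -0.30555635 -4.18643362] 0.6295811798469091
bay [257.1  80.7]
barfaceL [191.2 113.1]
barR [323.4 113.5]
V0 [257.7  33.9]
V1 [257.8  17.9]
```

View pics/w4.png

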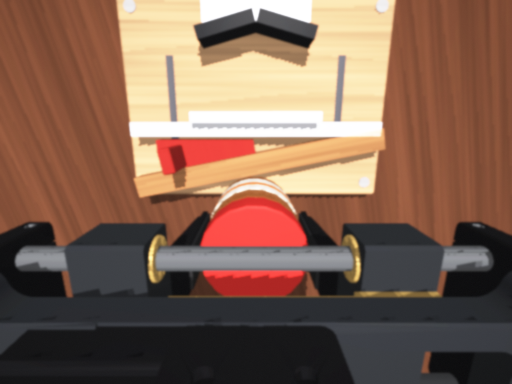

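In the wrist view, the bar plate top spans cols 190–322 at row 111 and the V bottom is at about (258,27). Both agree with my clamp estimate to about 1 mm. The held jar is centred at (254,250). I'll go over the bay.

Call:
carry_out(
  moves=[
    {"slide": [0.06,0.002,0],"spin": 0},
    {"slide": [0.08,0.002,0],"spin": 0},
    {"slide": [0.08,0.002,0],"spin": 0},
    {"slide": [0.05,0.001,0],"spin": 0},
    {"slide": [0.015,0,0],"spin": 0},
    {"slide": [0,0,0],"spin": 0},
    {"slide": [0,0,0.05],"spin": 0},
    {"slide": [0,0,0.06],"spin": 0},
    {"slide": [0,0,0.03],"spin": 0},
    {"slide": [0,0,0],"spin": 0},
    {"slide": [0,0,0],"spin": 0},
  ],
)

```text
t: 7.57
eef_pos: [595.7, 128.0, 95.8]
tcp_rot: [-3.141, 0.0, 1.338]
ft_force: [-0.1, 1.0, -2.8]
opening: 0.625
grip_force: 30.0
```

Run:
```python
from h import *
s=state();print(s['t'],s['eef_pos'],s['tcp_rot'],s['ft_force'])
d=np.array([595.3,130])-s['eef_pos'][:2];y=s['tcp_rot'][2]
print('tool',d@[np.cos(y),np.sin(y)],d@[np.sin(y),-np.cos(y)])
```

```text
7.5667 [595.74561269 127.99669646  95.80283775] [-3.14055194e+00  3.62533596e-04  1.33817749e+00] [-0.13052134  0.98606256 -2.836821  ]
tool 1.8466210164435486 -0.8954253549873675
```

Call:
carry_out(
  moves=[
    {"slide": [0.0045,-0.002,0.03],"spin": 0},
    {"slide": [0,0,0.03],"spin": 0},
    {"slide": [0,0,0.02],"spin": 0},
    {"slide": [0,0,0.01],"spin": 0},
    {"slide": [0,0,0.004],"spin": 0},
    {"slide": [0,0,0],"spin": 0},
    {"slide": [0,0,0],"spin": 0},
  ],
)

```text
t: 8.15
eef_pos: [595.6, 131.1, 58.2]
tcp_rot: [3.141, -0.0, 1.34]
ft_force: [-0.2, -0.3, -3.9]
opening: 0.63
grip_force: 30.0
```

Call:
carry_out(
  moves=[
    {"slide": [0,0,0.002],"spin": 0},
    {"slide": [0,0,0.001],"spin": 0},
    {"slide": [0,0,0],"spin": 0},
  ],
)

```text
t: 8.4
eef_pos: [595.7, 131.1, 58.0]
tcp_rot: [3.141, -0.0, 1.34]
ft_force: [-2.2, 0.2, 7.9]
opening: 0.629
grip_force: 30.0
```

Contact with the board (+12 N from the carrying load). I'll release, then rise.

Call:
carry_out(
  moves=[
    {"slide": [0,0,0],"spin": 0},
    {"slide": [0,0,0],"spin": 0},
    {"slide": [0,0,0],"spin": 0},
    {"slide": [0,0,0],"spin": 0},
    {"slide": [0,0,0],"spin": 0},
    {"slide": [0,0,0],"spin": 0},
    {"slide": [0,0,0],"spin": 0},
  ],
  hand=0,
)

```text
t: 8.98
eef_pos: [595.5, 131.1, 57.0]
tcp_rot: [3.142, -0.0, 1.339]
ft_force: [0.2, 0.1, -0.7]
opening: 0.995
grip_force: 0.0
```

Call:
carry_out(
  moves=[
    {"slide": [0,0,-0.02],"spin": 0},
    {"slide": [0,0,-0.05],"spin": 0},
    {"slide": [0,0,-0.08],"spin": 0},
    {"slide": [0,0,-0.08],"spin": 0},
    {"slide": [0,0,-0.08],"spin": 0},
    {"slide": [-0.07,-0.05,-0.04],"spin": 0},
    {"slide": [-0.07,-0.05,-0.04],"spin": 0},
    {"slide": [-0.07,-0.05,-0.04],"spin": 0},
    {"slide": [-0.07,-0.05,-0.04],"spin": 0},
    {"slide": [0,0,0],"spin": 0},
    {"slide": [0,0,0],"spin": 0},
  ],
)

```text
t: 9.9
eef_pos: [491.6, 39.6, 246.8]
tcp_rot: [3.139, -0.001, 1.338]
ft_force: [0.6, -0.3, -0.4]
opening: 1.004
grip_force: 0.0
```

Run:
```python
from h import *
s=state();print(s['t'],s['eef_pos'],s['tcp_rot'],s['ft_force'],s['opening'])
w=shot('wrist','w5.png')
```

```text
9.9 [491.58650134  39.62720739 246.77139581] [ 3.13860867e+00 -6.53928045e-04  1.33763255e+00] [ 0.60939611 -0.29927998 -0.37639572] 1.0038671723600856
```

View pics/w5.png

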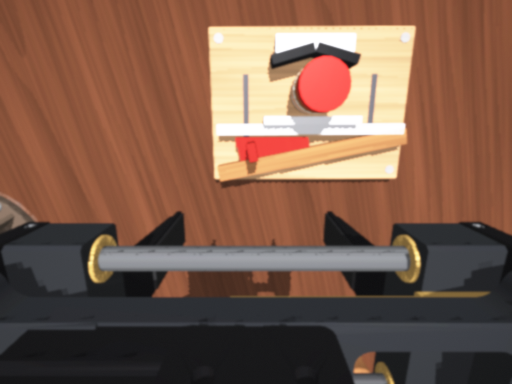

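The jar stands upright in the bay (lid at (324,83)), touching neither the bar (row 128) nor the jaw (row 55). The wedge and tab are at about (251,148). Next I'll locate the tab numerically.

Run:
```python
from h import *
w=np.load('pics/wrist.npz');im=w['color'].astype(int)
for r in range(130,166,2): print(r,' '.join('%3d'%im[r,k,0] if im[r,k,1]<70 and im[r,k,0]>60 else '  .' for k in range(226,316,3)))
C=np.array([590.5,109.5]);a=-.232;b=a+.1974
R=lambda t:np.array([[np.cos(t),-np.sin(t)],[np.sin(t),np.cos(t)]])
red=(im[...,0]>60)&(im[...,1]<70)&(im[...,2]<70)&(im[...,0]>2.5*im[...,1]);red[:132]=0;red[168:]=0;red[:,:225]=0;red[:,315:]=0
v,u=np.nonzero(red)
for z in(18,38,83):
    P=np.array([ray(w,x,y,z)[:2] for x,y in zip(u,v)])
    q=(P-C)@R(b); print(z,'ramp-frame (about clamp centre) x',np.percentile(q[:,0],[0,1,50,99]).round(1),'y',np.percentile(q[:,1],[0,50,99]).round(1))
```

```text
130   .   .   .   .   .   .   .   .   .   .   .   .   .   .   .   .   .   .   .   .   .   .   .   .   .   .   .   .   .   .
132   .   .   .   .   .   .   .   .   .   .   .   .   .   .   .   .   .   .   .   .   .   .   .   .   .   .   .   .   .   .
134   .   .   .   .   .   .   .   .   .   .   .   .   .   .   .   .   .   .   .   .   .   .   .   .   .   .   .   .   .   .
136   .   .   .   .   .   .   .   .   .   .   .   .   .   .   .   .   .   .   .   .   .   .   .   .   .   .   .   .   .   .
138   .   .   .   .   .   .   . 239   .   .   .   .   .   .   .   .   .   .   .   .   .   .   .   .   .   .   .   .   .   .
140   .   .   .   .   .   .   .   . 240 233   .   .   .   .   .   .   .   .   .   .   .   .   .   .   .   .   .   .   .   .
142   .   .   .   .   .   .   . 225 208 210   .   .   .   .   .   .   .   .   .   .   .   .   .   .   .   .   .   .   .   .
144   .   .   .   .   .   .   . 233 239 241 239   .   .   .   .   .   .   .   .   .   .   .   .   .   .   .   .   .   .   .
146   .   .   .   .   .   .   . 239   .   . 235   .   .   .   .   .   .   .   .   .   .   .   .   .   .   . 
[... 698 characters left out ...]
.   .   .   .   .   .   .   .   .   .   .   .   .   .   .   .
160   .   .   .   .   .   .   .   . 231 238   .   .   .   .   .   .   .   .   .   .   .   .   .   .   .   .   .   .   .   .
162   .   .   .   .   .   .   .   .   .   .   .   .   .   .   .   .   .   .   .   .   .   .   .   .   .   .   .   .   .   .
164   .   .   .   .   .   .   .   .   .   .   .   .   .   .   .   .   .   .   .   .   .   .   .   .   .   .   .   .   .   .
18 ramp-frame (about clamp centre) x [-107.1 -106.5  -97.6  -84.9] y [-58.7 -41.6 -23.2]
38 ramp-frame (about clamp centre) x [-105.9 -105.3  -96.9  -84.9] y [-56.  -39.8 -22.2]
83 ramp-frame (about clamp centre) x [-103.2 -102.8  -95.4  -84.7] y [-49.9 -35.6 -20.1]
```

Run:
```python
from h import *
w=np.load('pics/wrist.npz');im=w['color'].astype(int)
for r in range(132,166,2): print(r,' '.join('%3d/%-3d'%(im[r,k,0],im[r,k,1]) if im[r,k,0]>1.8*im[r,k,1] else '   .   ' for k in range(232,272,2)))
C=np.array([590.5,109.5]);b=-.232+.1974;R=np.array([[np.cos(b),-np.sin(b)],[np.sin(b),np.cos(b)]])
for u,v in((252,149),(247,139),(258,139),(247,159),(258,159)):
    P=ray(w,u,v,83);print(u,v,P.round(1),((P[:2]-C)@R).round(1))
```

```text
132    .       .       .       .       .       .       .       .       .       .       .       .       .       .       .       .       .       .       .       .   
134    .       .       .       .       .       .       .       .       .       .       .       .       .       .       .       .       .       .       .       .   
136    .       .       .       .       .       .       .       .       .       .       .       .       .       .       .       .       .       .       .       .   
138    .       .    236/88  239/74  239/74  240/74  240/71  239/69  239/71  240/74  240/73  240/73  240/74  241/74  240/73  241/74  241/73  240/73  241/73  241/73 
140    .       .    242/86  245/72  246/73  246/74  246/73  245/71  242/69  240/68  233/63  238/67  245/73  246/73  246/72  246/72  246/72  246/72  246/72  246/72 
142    .       .    245/108 245/73  245/72  246/74  246/73  237/65  211/54  208/54  210/55  218/57  243/70  246/72  246/73  246/71  246/72  246/72  246/73  245/73 
144    .       .    248/122 245/73  245/72  246/73  245/71  234/64  235/65  239/68  243/70  236/66  239/67  246/73  
[... 1197 characters left out ...]
60    .       .       .       .    226/107 240/106 229/108 164/84  164/73  231/67  239/69  236/69  231/82     .       .       .       .       .       .       .   
162    .       .       .       .       .       .       .       .       .    181/77  179/75  169/83     .       .       .       .       .       .       .       .   
164    .       .       .       .       .       .       .       .       .       .       .       .       .       .       .       .       .       .       .       .   
252 149 [498.2  77.8  83. ] [-91.1 -34.9]
247 139 [495.1  91.2  83. ] [-94.8 -21.6]
258 139 [508.3  88.   83. ] [-81.4 -24.3]
247 159 [489.2  67.1  83. ] [-99.8 -45.9]
258 159 [502.7  63.9  83. ] [-86.2 -48.6]
```

Call:
carry_out(
  moves=[
    {"slide": [0,0,0],"spin": -0.189},
    {"slide": [0,0,0],"spin": -0.189},
    {"slide": [0.043,-0.05,0],"spin": 0},
    {"slide": [0.043,-0.05,0],"spin": 0},
    {"slide": [0,0,0.06],"spin": 0},
    {"slide": [0,0,0.08],"spin": 0},
    {"slide": [0,0,0.08],"spin": 0},
    {"slide": [0,0,0.08],"spin": 0},
    {"slide": [0,0,0.08],"spin": 0},
    {"slide": [0,0,0],"spin": 0},
    {"slide": [0,0,0],"spin": 0},
  ],
  hand=1,
)

```text
t: 10.87
eef_pos: [452.9, 76.6, 91.9]
tcp_rot: [-3.138, 0.0, 1.538]
ft_force: [-0.9, -0.9, -0.4]
opening: 0.284
grip_force: 0.0
```

Run:
```python
from h import *
s=state();print(s['t'],s['eef_pos'],s['tcp_rot'],s['ft_force'],s['opening'],s['grip_force'])
d=np.array([452.3,75.7])-s['eef_pos'][:2];y=s['tcp_rot'][2]
print('tool',d@[np.cos(y),np.sin(y)],d@[np.sin(y),-np.cos(y)])
```

```text
10.8667 [452.89108434  76.59953339  91.94458069] [-3.13752107e+00  9.52197124e-05  1.53800764e+00] [-0.85771245 -0.87873417 -0.3582965 ] 0.28355372256358047 0.0
tool -0.9184272970622245 -0.5612773979198471
```

Call:
carry_out(
  moves=[
    {"slide": [0,0,0.05],"spin": 0},
    {"slide": [0,0,0.04],"spin": 0},
    {"slide": [0,0,0.02],"spin": 0},
    {"slide": [0,0,0],"spin": 0},
    {"slide": [0,0,0],"spin": 0},
    {"slide": [0,0.03,0],"spin": 0},
    {"slide": [0,0.01,0],"spin": 0},
    {"slide": [0,0.01,0],"spin": 0},
    {"slide": [0,0.01,0],"spin": 0},
    {"slide": [0,0.01,0],"spin": 0},
    {"slide": [0,0.01,0],"spin": 0},
    {"slide": [0,0,0],"spin": 0},
  ],
)

```text
t: 11.87
eef_pos: [485.7, 75.0, 49.1]
tcp_rot: [3.141, -0.0, 1.537]
ft_force: [-0.3, -0.2, -0.2]
opening: 0.002
grip_force: 0.0
```

Call:
carry_out(
  moves=[
    {"slide": [0,0.01,0],"spin": 0},
    {"slide": [0,0.01,0],"spin": 0},
    {"slide": [0,0.01,0],"spin": 0},
    {"slide": [0,0.01,0],"spin": 0},
    {"slide": [0,0.01,0],"spin": 0},
  ],
)

```text
t: 12.28
eef_pos: [505.3, 74.3, 49.0]
tcp_rot: [-3.141, -0.0, 1.537]
ft_force: [-2.3, -0.9, 1.9]
opening: 0.004
grip_force: 1.3
```

Run:
```python
from h import *
C=np.array([590.5,109.5]);b=-.0346;R=np.array([[np.cos(b),-np.sin(b)],[np.sin(b),np.cos(b)]])
s=state();print(s['eef_pos'],s['ft_force'],((s['eef_pos'][:2]-C)@R).round(1))
for n in('top','scene'):
    c=shot(n,n+'6.png');im=c['color'].astype(int)
    red=((im[...,0]>150)&(im[...,1]<85)&(im[...,2]<85)).astype(np.uint8)
    k,l,st,ct=cv2.connectedComponentsWithStats(red)
    for i in range(1,k):
        if st[i,4]>25: print(n,ct[i].round(1),st[i])
```

```text
[505.33456703  74.31232569  48.95664909] [-2.28147028 -0.86900042  1.86258537] [-83.9 -38.1]
top [323.  140.5] [321 131   6  18  56]
top [198.7 157.7] [189 151  21  14 211]
top [382.9 213.5] [370 202  27  24 509]
top [415.3 233.7] [402 222  27  25 521]
scene [231.  130.9] [221 120  20  23 318]
scene [187.7 169.8] [182 163  13  14 147]
scene [261.5 211.3] [246 197  35  25 410]
```

Call:
carry_out(
  moves=[
    {"slide": [0,0.01,0],"spin": 0},
    {"slide": [0,0.01,0],"spin": 0},
    {"slide": [0,0.01,0],"spin": 0},
    {"slide": [0,0.01,0],"spin": 0},
    {"slide": [0,0.01,0],"spin": 0},
    {"slide": [0,0.01,0],"spin": 0},
  ],
)

```text
t: 12.88
eef_pos: [528.8, 73.6, 49.0]
tcp_rot: [-3.14, -0.0, 1.537]
ft_force: [-6.4, 0.3, 3.7]
opening: 0.007
grip_force: 3.0
```

Call:
carry_out(
  moves=[
    {"slide": [0,0.005,0],"spin": 0},
    {"slide": [0,0.005,0],"spin": 0},
    {"slide": [0,0,0],"spin": 0},
  ],
)

```text
t: 13.13
eef_pos: [533.1, 73.4, 49.0]
tcp_rot: [-3.141, -0.0, 1.537]
ft_force: [-4.1, 0.4, 2.4]
opening: 0.003
grip_force: 1.8
```

Call:
carry_out(
  moves=[
    {"slide": [0,0.005,0],"spin": 0},
    {"slide": [0,0.005,0],"spin": 0},
    {"slide": [0,0,0],"spin": 0},
  ],
)

```text
t: 13.38
eef_pos: [537.0, 73.3, 49.0]
tcp_rot: [-3.141, -0.0, 1.537]
ft_force: [-3.9, -0.7, 3.6]
opening: 0.004
grip_force: 2.0
```

Call:
carry_out(
  moves=[
    {"slide": [0,0.005,0],"spin": 0},
    {"slide": [0,0.005,0],"spin": 0},
    {"slide": [0,0.005,0],"spin": 0},
    {"slide": [0,0.005,0],"spin": 0},
    {"slide": [0,0,0],"spin": 0},
  ],
)

```text
t: 13.8
eef_pos: [545.1, 73.1, 49.0]
tcp_rot: [-3.141, -0.0, 1.537]
ft_force: [-3.1, 0.0, 3.1]
opening: 0.002
grip_force: 2.0
```

Run:
```python
from h import *
c=shot('top','top7.png');im=c['color']
cv2.imwrite('pics/w7.png',cv2.resize(np.hstack([im[105:240,150:275],shot('wrist')['color'][0:135,150:400]]),None,fx=2.1,fy=2.8,interpolation=cv2.INTER_CUBIC)[:,:,::-1])
s=state();print(s['eef_pos'],s['ft_force'])
```

```text
[545.05663192  73.03148494  49.01912287] [-3.38258501  0.7886539   2.14377526]
```

View pics/w7.png

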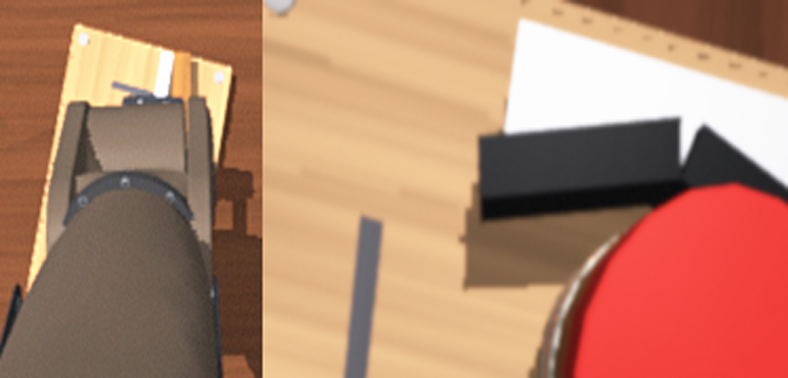

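This view (the last picture) shows the arm over the clamp in the left half. In the right half the lid at (690,280) is still upright, close to the V jaw. I'll keep pushing in small steps.

Call:
carry_out(
  moves=[
    {"slide": [0,0.004,0],"spin": 0},
    {"slide": [0,0.004,0],"spin": 0},
    {"slide": [0,0,0],"spin": 0},
  ],
)

```text
t: 14.15
eef_pos: [548.2, 72.9, 49.0]
tcp_rot: [-3.141, -0.0, 1.537]
ft_force: [-4.4, 0.9, 2.4]
opening: 0.007
grip_force: 2.3
```

Call:
carry_out(
  moves=[
    {"slide": [0,0.004,0],"spin": 0},
    {"slide": [0,0.004,0],"spin": 0},
    {"slide": [0,0,0],"spin": 0},
  ],
)

```text
t: 14.4
eef_pos: [551.4, 72.9, 49.0]
tcp_rot: [-3.141, -0.0, 1.537]
ft_force: [-4.0, 0.2, 3.0]
opening: 0.002
grip_force: 2.3
```

Run:
```python
from h import *
c=shot('wrist');im=c['color'].astype(int)
red=((im[...,0]>150)&(im[...,1]<90)&(im[...,2]<90)).astype(np.uint8)
ct=max(cv2.findContours(red,0,cv2.CHAIN_APPROX_NONE)[0],key=cv2.contourArea)[:,0]
P=np.array([ray(c,*p,98)[:2] for p in ct.astype(float)])
C=np.array([590.5,109.5]);b=-.232;R=np.array([[np.cos(b),-np.sin(b)],[np.sin(b),np.cos(b)]])
Q=(P-C)@R; print('lid clamp frame min/max',Q.min(0),Q.max(0), ct.min(0),ct.max(0))
blk=(im.max(2)<60).astype(np.uint8); blk[110:]=0
k,l,st,cc=cv2.connectedComponentsWithStats(blk)
for i in range(1,k):
    if st[i,4]>60:
        v,u=np.nonzero(l==i); q=(np.array([ray(c,x,y,50)[:2] for x,y in zip(u,v)])-C)@R
        print(st[i],q.min(0).round(1),q.max(0).round(1), q[q[:,0].argmin()].round(1),q[q[:,0].argmax()].round(1), [ (x,q[abs(q[:,0]-x)<1.5][:,1].min().round(1)) for x in range(-60,60,5) if (abs(q[:,0]-x)<1.5).any()])
```

```text
lid clamp frame min/max [-29.82517149  -1.64221361] [28.72799009 57.30742633] [285  63] [415 197]
[ 244   44  183   62 2482] [-57.5  48.6] [54.2 77.3] [-57.5  63.3] [54.2 62.8] [(-55, np.float64(49.0)), (-50, np.float64(49.1)), (-45, np.float64(50.7)), (-40, np.float64(52.1)), (-35, np.float64(53.2)), (-30, np.float64(54.8)), (-25, np.float64(56.4)), (-20, np.float64(57.3)), (-15, np.float64(58.9)), (-10, np.float64(61.0)), (-5, np.float64(64.3)), (0, np.float64(68.1)), (5, np.float64(69.7)), (10, np.float64(71.2)), (15, np.float64(71.1)), (20, np.float64(70.9)), (25, np.float64(70.6)), (30, np.float64(68.5)), (35, np.float64(66.7)), (40, np.float64(63.1)), (45, np.float64(60.0)), (50, np.float64(54.0)), (55, np.float64(61.0))]
```

About 35 ± 15 mm of wedge travel remains. I'll go 15 mm, then 3 mm at a time.

Call:
carry_out(
  moves=[
    {"slide": [0,0.005,0],"spin": 0},
    {"slide": [0,0.005,0],"spin": 0},
    {"slide": [0,0.005,0],"spin": 0},
    {"slide": [0,0.005,0],"spin": 0},
    {"slide": [0,0.005,0],"spin": 0},
    {"slide": [0,0.005,0],"spin": 0},
    {"slide": [0,0,0],"spin": 0},
  ],
)

```text
t: 15.03
eef_pos: [563.5, 72.5, 49.1]
tcp_rot: [-3.141, -0.0, 1.537]
ft_force: [-4.2, 1.6, 1.0]
opening: 0.003
grip_force: 2.1
```

Call:
carry_out(
  moves=[
    {"slide": [0,0.004,0],"spin": 0},
    {"slide": [0,0.004,0],"spin": 0},
    {"slide": [0,0,0],"spin": 0},
  ],
)

```text
t: 15.28
eef_pos: [566.6, 72.4, 49.1]
tcp_rot: [-3.141, -0.0, 1.537]
ft_force: [-4.9, 0.3, 3.3]
opening: 0.004
grip_force: 2.4
```

Call:
carry_out(
  moves=[
    {"slide": [0,0.004,0],"spin": 0},
    {"slide": [0,0.004,0],"spin": 0},
    {"slide": [0,0,0],"spin": 0},
  ],
)

```text
t: 15.53
eef_pos: [569.8, 72.2, 49.0]
tcp_rot: [-3.141, -0.0, 1.537]
ft_force: [-4.8, 0.8, 2.8]
opening: 0.006
grip_force: 2.4
```

Run:
```python
from h import *
c=shot('wrist','w8.png');im=c['color'].astype(int)
red=((im[...,0]>150)&(im[...,1]<90)&(im[...,2]<90)).astype(np.uint8)
ct=max(cv2.findContours(red,0,cv2.CHAIN_APPROX_NONE)[0],key=cv2.contourArea)[:,0]
C=np.array([590.5,109.5]);b=-.232;R=np.array([[np.cos(b),-np.sin(b)],[np.sin(b),np.cos(b)]])
Q=(np.array([ray(c,*p,98)[:2] for p in ct.astype(float)])-C)@R; print('lid centre',(Q.min(0)+Q.max(0))/2,np.ptp(Q,0))
# left jaw arm: top-face edge, brightness columns
for cl in range(-48,-18,6):
    col=[]
    for y in range(44,76,2):
        X=C+R@np.array([cl,y]);u,v=proj(c,[*X,50]).round().astype(int); col.append(im[v,u].max() if 0<=u<512 and 0<=v<384 else -1)
    print(cl,col)
print(state()['ft_force'])
```

```text
lid centre [-0.50942568 31.49741808] [58.43571949 59.06416361]
-48 [np.int64(122), np.int64(116), np.int64(119), np.int64(58), np.int64(13), np.int64(22), np.int64(50), np.int64(52), np.int64(51), np.int64(52), np.int64(53), np.int64(58), np.int64(250), np.int64(253), np.int64(253), np.int64(253)]
-42 [np.int64(123), np.int64(117), np.int64(120), np.int64(124), np.int64(18), np.int64(13), np.int64(28), np.int64(53), np.int64(53), np.int64(54), np.int64(55), np.int64(56), np.int64(103), np.int64(253), np.int64(253), np.int64(253)]
-36 [np.int64(122), np.int64(117), np.int64(121), np.int64(127), np.int64(108), np.int64(16), np.int64(14), np.int64(32), np.int64(55), np.int64(56), np.int64(59), np.int64(59), np.int64(60), np.int64(115), np.int64(253), np.int64(253)]
-30 [np.int64(161), np.int64(137), np.int64(120), np.int64(127), np.int64(128), np.int64(109), np.int64(14), np.int64(14), np.int64(49), np.int64(58), np.int64(59), np.int64(61), np.int64(61), np.int64(62), np.int64(217), np.int64(254)]
-24 [np.int64(247), np.int64(247), np.int64(248), np.int64(248), np.int64(248), np.int64(245), np.int64(180), np.int64(59), np.int64(15), np.int64(52), np.int64(59), np.int64(60), np.int64(61), np.int64(62), np.int64(65), np.int64(231)]
[-4.50435259  2.01443026  2.98293429]
```

About 26 mm to go. I'll do 14 mm, then fine steps.

Call:
carry_out(
  moves=[
    {"slide": [0,0.005,0],"spin": 0},
    {"slide": [0,0.005,0],"spin": 0},
    {"slide": [0,0.005,0],"spin": 0},
    {"slide": [0,0.005,0],"spin": 0},
    {"slide": [0,0.005,0],"spin": 0},
    {"slide": [0,0.005,0],"spin": 0},
    {"slide": [0,0.005,0],"spin": 0},
    {"slide": [0,0,0],"spin": 0},
  ],
)

```text
t: 16.25
eef_pos: [583.9, 71.8, 49.0]
tcp_rot: [-3.141, -0.0, 1.537]
ft_force: [-4.9, 1.4, 2.9]
opening: 0.005
grip_force: 2.2
```

Call:
carry_out(
  moves=[
    {"slide": [0,0.003,0],"spin": 0},
    {"slide": [0,0.003,0],"spin": 0},
    {"slide": [0,0,0],"spin": 0},
  ],
)

```text
t: 16.5
eef_pos: [586.1, 71.7, 49.0]
tcp_rot: [-3.141, -0.0, 1.537]
ft_force: [-5.0, 1.0, 4.3]
opening: 0.004
grip_force: 2.7
```

Call:
carry_out(
  moves=[
    {"slide": [0,0.003,0],"spin": 0},
    {"slide": [0,0.003,0],"spin": 0},
    {"slide": [0,0,0],"spin": 0},
  ],
)

```text
t: 16.75
eef_pos: [588.5, 71.6, 49.0]
tcp_rot: [-3.141, -0.0, 1.537]
ft_force: [-4.3, 0.9, 3.4]
opening: 0.005
grip_force: 2.7
```

Call:
carry_out(
  moves=[
    {"slide": [0,0.003,0],"spin": 0},
    {"slide": [0,0.003,0],"spin": 0},
    {"slide": [0,0,0],"spin": 0},
  ],
)

```text
t: 17.0
eef_pos: [590.8, 71.6, 49.0]
tcp_rot: [-3.141, -0.0, 1.537]
ft_force: [-4.2, 1.4, 3.7]
opening: 0.005
grip_force: 2.8
```

Call:
carry_out(
  moves=[
    {"slide": [0,0.003,0],"spin": 0},
    {"slide": [0,0.003,0],"spin": 0},
    {"slide": [0,0,0],"spin": 0},
  ],
)

```text
t: 17.25
eef_pos: [591.5, 71.6, 49.0]
tcp_rot: [-3.137, -0.0, 1.537]
ft_force: [-14.1, 0.5, 10.4]
opening: 0.005
grip_force: 7.5
```

It's jammed at about 14 N, in the wanted range. I'll hold to confirm the force is steady.

Call:
carry_out(
  moves=[
    {"slide": [0,0,0],"spin": 0},
    {"slide": [0,0,0],"spin": 0},
    {"slide": [0,0,0],"spin": 0},
    {"slide": [0,0,0],"spin": 0},
  ],
)

```text
t: 17.58
eef_pos: [591.5, 71.6, 49.0]
tcp_rot: [-3.138, -0.0, 1.538]
ft_force: [-14.0, 2.0, 8.9]
opening: 0.006
grip_force: 7.4
```

Steady at 14 N. I'll back straight off the tab, then rise.

Call:
carry_out(
  moves=[
    {"slide": [0,-0.005,0],"spin": 0},
    {"slide": [0,-0.01,0],"spin": 0},
    {"slide": [0,-0.03,0],"spin": 0},
    {"slide": [0,-0.04,0],"spin": 0},
    {"slide": [0,0,-0.06],"spin": 0},
    {"slide": [0,0,-0.09],"spin": 0},
    {"slide": [0,0,-0.09],"spin": 0},
    {"slide": [-0.07,-0.06,-0.02],"spin": 0},
    {"slide": [-0.07,-0.06,-0.02],"spin": 0},
    {"slide": [-0.07,-0.06,-0.02],"spin": 0},
    {"slide": [0,0,0],"spin": 0},
    {"slide": [0,0,0],"spin": 0},
  ],
)

```text
t: 18.58
eef_pos: [484.7, -10.2, 169.9]
tcp_rot: [3.139, 0.0, 1.535]
ft_force: [0.0, 0.1, -0.2]
opening: 0.004
grip_force: 0.0
```

Run:
```python
from h import *
s=state();print(s['t'],s['eef_pos'],s['ft_force'])
c=shot('wrist','w9.png');im=c['color'].astype(int)
C=np.array([590.5,109.5]);b=-.232;R=np.array([[np.cos(b),-np.sin(b)],[np.sin(b),np.cos(b)]])
red=((im[...,0]>150)&(im[...,1]<90)&(im[...,2]<90)).astype(np.uint8)
k,l,st,ct=cv2.connectedComponentsWithStats(red)
for i in range(1,k):
    if st[i,4]>60:
        v,u=np.nonzero(l==i);z=98
        Q=(np.array([ray(c,x,y,z)[:2] for x,y in zip(u,v)])-C)@R; print(st[i],'z98 centre',((Q.min(0)+Q.max(0))/2).round(1),np.ptp(Q,0).round(1))
# bar plate top at z=50: bright white along y at several x
for x in(-50,-40,40,50):
    r=[]
    for y in range(-20,30,2):
        p=proj(c,[*(C+R@np.array([x,y])),50]).round().astype(int); r.append(int(im[p[1],p[0]].min()) if 0<=p[0]<512 and 0<=p[1]<384 else -1)
    print(x,r)
```

```text
18.5833 [484.71552044 -10.19361778 169.8960726 ] [ 0.01541371  0.10225091 -0.2042252 ]
[351   0  76  53 752] z98 centre [-0.4 26.6] [60.7 42.1]
[340  92  31  31 415] z98 centre [ -6.3 -42.6] [22.5 25.9]
[ 370   96   66   25 1048] z98 centre [ 38.2 -38.5] [56.2 22.1]
[370 293  26   4  71] z98 centre [  77.2 -216.8] [25.8  5.7]
-50 [254, 255, 255, 255, 241, 200, 196, 183, 255, 255, 255, 255, 255, 253, 180, 181, 187, 190, 187, 186, 184, 189, 190, 184, 125]
-40 [254, 255, 255, 255, 236, 198, 193, 159, 255, 255, 255, 255, 255, 253, 174, 179, 186, 189, 184, 188, 185, 190, 190, 186, 188]
40 [64, 120, 252, 252, 194, 185, 181, 157, 248, 255, 255, 255, 255, 252, 193, 187, 188, 193, 198, 195, 185, 183, 188, 182, 156]
50 [248, 254, 254, 253, 211, 184, 178, 154, 246, 255, 255, 255, 255, 253, 191, 186, 188, 193, 198, 194, 184, 182, 186, 184, 180]
```

The bar face reads y ≈ 6–7, hard against the jar (near edge about 6), square, with the jar centred and upright. The robot touches nothing, so I'm handing in.

```bash
python3 -c "
from cell import job_done; print(job_done())"
```

```text
the job is handed in; nothing more can be done
None
```

I stood the nearest red-lidded jar upright in the clamp bay and let go. I then pushed the wedge until it jammed at a steady 14 N and backed the arm clear. The job was handed in at about 19 s; no verdict came back.

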